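Hang the louvred grille on the side hook

TASK

Lift the larger, louvred grille out of its wooden jig and hang it by the middle of its top bar on the stand's steel hook: in sideways over the lower lip and under the jaw, then gently down to the bottom of the throat, and let go so that it hangs level and still. The hook's height is not measured: feel for it, never press the grille hard against the stand, and leave everything else where it is.

Things in the scene. Friction and masses are not known exactly. Their poses are not given: they have to be found in the camera images.
- grille: the larger of two upright aluminium frames, three slanted louvre blades in its lower half. 180 mm wide (its y), 140 tall, 12 thick (its x), 0.28 to 0.42 kg, same after a half turn about z. Origin: centre of its underside. Under the top bar is a clear window 65 mm high, 156 wide. It stands in a 16 mm deep slot of a jig and lifts straight out
- grille_bar (a point): centre of the grille's top bar, 133 mm above its origin; axes as the grille. The bar is 12 mm thick (x), 14 mm tall, and runs along y. Grip it from above across its thickness, about 45 mm to one side of the middle, so that the middle stays free for the hook
- stand: hook stand, bolted down: base plate 150 x 150 x 12 mm, post 24 mm square, 278 tall. Origin: on the table under the post, z up. The hook, of flat steel 20 mm wide (y), reaches to the stand's own -x in the plane y = 0. Its clamp (48 x 44 mm, holds firm) is set anew each time, unmeasured: the throat's floor is at any height H from 180 to 220 mm above the table
- stand_throat (a point): point over which the throat is centred (stand x = -90 mm), at its lowest setting, H = 180 mm; axes as the stand. The throat is a U 18 mm wide, x = -99 to -81 mm, floor at H, 22 mm deep from the lip. Its back wall (x = -81 mm) runs on straight up to the upper jaw, underside H + 43, top H + 48 mm, which covers throat and lip out to x = -118 mm
- stand_lip (a point): landing point on the lower lip (stand x = -140 mm), at the lowest setting (z 202 mm); axes as the stand. The lip is a level shelf, 5 mm thick, top at H + 22 mm, from the throat (x = -99 mm) to its free end (x = -155). The jaw's upturned nose ends at x = -126. Mouth 21 mm high. The grille comes in past the free end, lip through its window, and its bar lands before the nose
- small_frame: plain frame without blades, 120 mm wide (its y), 80 mm tall, 12 mm thick, standing in the other jig; leave it. Origin: centre of its underside
- bottle: clear bottle, 64 mm diameter, 190 mm tall, standing; leave it. Origin: centre of its underside
- cup: paper-white cup, 72 mm diameter, 85 mm tall, standing; leave it. Origin: centre of its underside
- screwdriver: screwdriver lying on the table between jigs and stand; leave it
- mallet: mallet lying on the table; leave it
- offcut: U-shaped aluminium profile offcut, 140 x 30 x 25 mm, lying on the table; leave it. Origin: centre of its underside
Not all that is in view belongs to the job. Leave any turquoise look-alike of the grille alone.

How it is judged:
By the outcome, as a careful person would: the job done as asked, in the order asked, and still so for the second after the job is handed in, with the robot touching nothing.
It also fails if it takes over 69 s, if anything falls off the work surface, if the arm or the gripper's body presses on something with over 40 N, if the wrist force passes 120 N, or if a joint passes its speed limit or range.

ROBOT

A 6-joint arm with a two-finger parallel gripper is mounted at the origin on the work surface. World frame = base frame: x ahead of the robot, y to its left, z up, the work surface at z = 0. Lengths are in mm, angles in rad, forces in N, time in s.
With the tool pointing down it reaches from about 350 to 875 mm from the base axis. Payload 4.2 kg.
Tool frame: the origin (TCP) lies between the finger pads; the fingertips stand 25 mm ahead of it and the grasp point (between the pads) lies 6 mm ahead of it; z points along the fingers, y is the line along which they close (so a half turn about z gives the same grasp; the last joint's range is limited). The gripper opens to 85 mm and grips with 20 to 120 N. Pads are 22 mm wide; open, the fingers measure 114 mm over their backs; the gripper's body (76 mm by 85 mm) begins 54 mm behind the grasp point. The pads swing forward as they close: fully open they stand 13 mm farther back than shut.
Start: joints at [1.475, 0.385, 0.008, 0, -1.194, -0.259], TCP at [217.094, 586.063, 256.312] pointing down, gripper open.
Joint ranges: [-3.14, 3.14], [-1.21, 2.06], [-1.07, 1.41], [-3.16, 2.05], [-2.99, -0.16], [-3.1, 3.1]. Speed limits (rad/s): [2.79, 2.79, 3.14, 3.14, 3.14, 3.14].

INTERFACE

Orientations are given as a unit quaternion [x, y, z, w].
In Python, from bench import arm gives the robot as it stands.
- The arm moves only by the shell command python3 -m pendant 'ROWS'. ROWS is JSON, a list of rows, each a list of 7 numbers: the shift along the tool's x, y, z in m, then the turn, a rotation vector about the tool's x, y, z in degrees, then the finger opening in m, from 0 to 0.0854. In form: [[x, y, z, wx, wy, wz, fingers], ...]. A call has 1 to 12 rows; each row shifts and turns the commanded pose from where the row before left it, along the tool's axes as they then stand; what a row does not reach is not made up. A row lasts 1/10 s, in which the tool goes at most 50 mm and 8.59 degrees, less where a joint would pass 70% of its speed; a pose out of reach is approached as far as the arm can. A call is refused whole if a number of a shift passes 0.05 or a number of a turn 8.59, either way. A call with a gripper value outside its range is refused whole. The fingers move at their own pace and stop on an object; the grip force is fixed at half the most. Time passes only in rows, so rows that do not move let the fingers close. It gives the time, the measured TCP pose, the force, the opening and the grip force at its end, in the units of the state.
- arm.read_state(): the state, without advancing time (a new reading comes with each control period).
- arm.get_image(name): name is "scene" or "top" or "wrist"; returns a dict with "image" (400x640x3 uint8, red, green, blue), "fx", "fy", "cx", "cy" (pixels), "k1" (the pictures are not rectified: a ray, as slopes to the right and down, at radius r is drawn at 1 + k1 r^2 times it, then the intrinsics apply), "xyz" and "rotation" of the camera in the world. Camera axes: x right, y down, z forward; pixel columns grow to the right and rows downward; lengths in mm; the calibration is good to about 2 mm. A picture is of the moment at which its call begins. There is no depth.
- arm.job_done(): hands the job in; it is judged then, once.
The state is a dict: "clock": time; "joints": joint angles; "joint_vel": joint speeds; "joint_efforts": joint torques, N m; "position": TCP position; "ee_rot": TCP orientation; "contact_force": force on the tool from outside, world axes, zero at the start; "wrist_torque": the same for the moment, N m; "gripper_width": finger opening in mm; "grasp_force": force on a finger pad.
Only numpy, scipy, OpenCV 4.12 (cv2) and the standard library are available. Lean on these libraries where they do the work, as an engineer would, in place of code of your own. Each camera call takes 0.05 s, during which the arm holds its last target. There are 200 camera calls.

## Working session

There is one attempt and no reset: what is moved stays moved. The work goes in short steps, Python scripts to look and compute and a shell command to move; the robot and the scene stay as the last step left them, time stands still between calls to the robot, and variables do not carry over. Pictures are saved under pics/ and viewed, at most 10 in all, crops included, and the job is handed in when it is done.

```bash
mkdir -p pics; cat > h.py <<'E'
import numpy as np, cv2
from bench import arm
def snap(n,f):
    d=arm.get_image(n); cv2.imwrite('pics/'+f+'.png',d['image'][:,:,::-1]); np.save('pics/'+f+'.npy',d,allow_pickle=True); return d
def load(f): return np.load('pics/'+f+'.npy',allow_pickle=True).item()
def ray(d,u,v):
    K=np.array([[d['fx'],0,d['cx']],[0,d['fy'],d['cy']],[0,0,1]],float)
    p=cv2.undistortPoints(np.array([[[u,v]]],float),K,np.array([d['k1'],0,0,0,0.]))[0,0]
    R=np.array(d['rotation']); 
    return np.array(d['xyz'],float),R@np.array([p[0],p[1],1])
def onz(d,u,v,z):
    o,r=ray(d,u,v); return o+r*(z-o[2])/r[2]
def tri(d1,p1,d2,p2):
    o1,r1=ray(d1,*p1);o2,r2=ray(d2,*p2)
    s=np.linalg.lstsq(np.c_[r1,-r2],o2-o1,rcond=None)[0]
    a=o1+r1*s[0];b=o2+r2*s[1]; return (a+b)/2,np.linalg.norm(a-b)
def proj(d,P):
    R=np.array(d['rotation']);c=R.T@(np.array(P,float)-np.array(d['xyz']));x,y=c[0]/c[2],c[1]/c[2]
    k=1+d['k1']*(x*x+y*y); return d['fx']*x*k+d['cx'],d['fy']*y*k+d['cy']
E
python3 - <<'E'
from h import *
for n in('scene','top'):
    d=snap(n,n+'1'); print({k:v for k,v in d.items() if k!='image'})
a=load('scene1')['image'];b=load('top1')['image']
print(arm.read_state())
E
```

```text
{'fx': 412.59117502370196, 'fy': 412.59117502370196, 'cx': 322.567068043898, 'cy': 201.41038708960886, 'k1': -0.006657727210977805, 'xyz': array([1056.6794564 , -820.71386821,  842.28486036]), 'rotation': array([ 0.84321481,  0.29101867, -0.15305367, -0.42528988])}
{'fx': 375.36830979357154, 'fy': 375.36830979357154, 'cx': 323.0756015283793, 'cy': 202.9474627029747, 'k1': -0.04502569728247704, 'xyz': array([ 316.70769319,  -66.99060854, 1127.99457984]), 'rotation': array([ 0.71471279, -0.69453015,  0.05931853, -0.05740049])}
{'clock': 0.1, 'joints': array([ 1.47460941e+00,  3.85472464e-01,  6.75545533e-03, -4.51533387e-04,
       -1.19402589e+00, -2.58602007e-01]), 'joint_vel': array([ 0.00125475, -0.00044672,  0.00369436,  0.00120707, -0.00059488,
        0.00015124]), 'joint_efforts': array([-3.26445490e-05, -3.93314838e+01,  1.88931406e+01,  4.19794142e+00,
       -2.53369784e-03,  5.18650381e-06]), 'position': array([216.93112146, 585.62756946, 255.33007607]), 'ee_rot': array([ 9.84291636e-01, -1.76547401e-01, -1.30207132e-04,  9.87100370e-04]), 'contact_force': array([-0.26671167, -0.3509006 , -0.23813184]), 'wrist_torque': array([ 0.02266891, -0.04324784,  0.00013505]), 'grasp_force': 0.0, 'gripper_width': 85.29465636128967}
```

View pics/scene1.png

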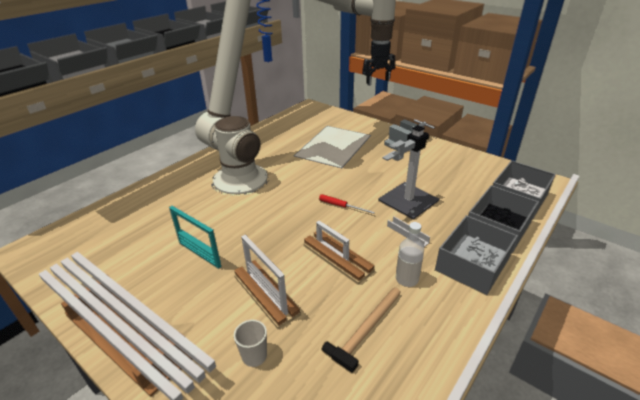

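View pics/top1.png

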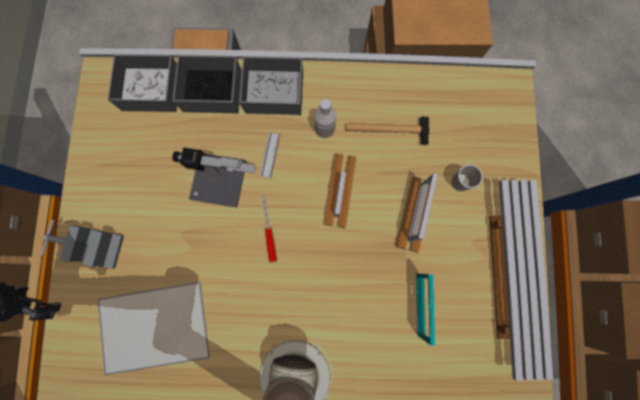

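The scene view shows the grille in its jig at about (263,278), the small frame at (333,243) and the stand at (410,170). The turquoise decoy is at (195,237). In the top view the grille bar is at (430,192), and the hook runs right from (190,160) to (253,167).

```bash
cat >> h.py <<'E'
from scipy.spatial.transform import Rotation as Ro
_l=load
def load(f):
    d=_l(f); d['rotation']=Ro.from_quat(d['rotation']).as_matrix(); return d
E
python3 - <<'E'
from h import *
t=load('top1')['image'][:,:,::-1];s=load('scene1')['image'][:,:,::-1]
f=lambda im,x,y,w,h,k:cv2.resize(im[y:y+h,x:x+w],None,fx=k,fy=k,interpolation=cv2.INTER_CUBIC)
A=f(t,165,135,100,75,4);B=f(t,390,160,100,75,4);C=f(s,375,110,100,75,4);D=f(s,225,225,100,75,4)  # hook needs 4x
D=f(s,220,225,100,75,4)
cv2.imwrite('pics/crop1.png',np.vstack([np.hstack([A,B]),np.hstack([C,D])]))
for n in('top1','scene1'):
    d=load(n);print(n,d['rotation'][:,2], onz(d,320,200,0))
E
```

```text
top1 [ 1.64524163e-01 -3.47277373e-04 -9.86372992e-01] [513.69277126 -57.7524549    0.        ]
scene1 [-0.50564884  0.62813851 -0.59140618] [324.33558231  74.93950442   0.        ]
```

View pics/crop1.png

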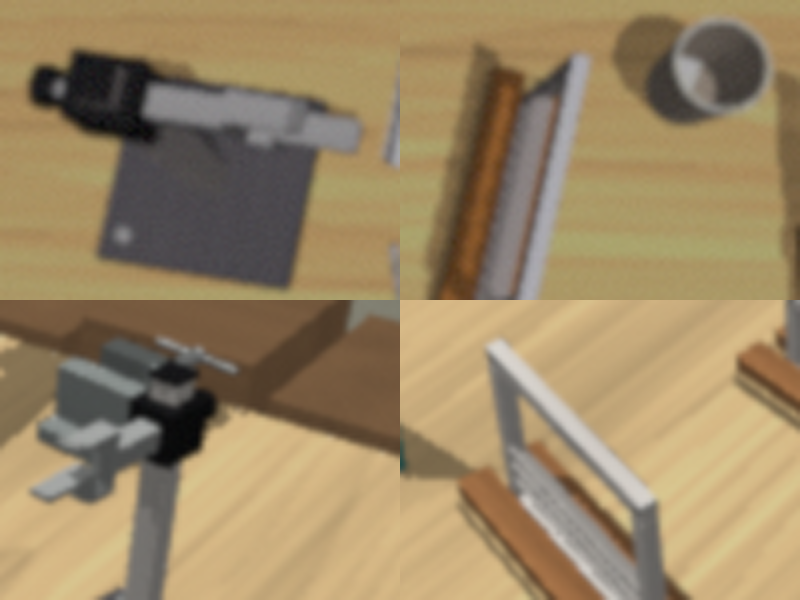

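```bash
python3 - <<'E'
from h import *
t=load('top1');s=load('scene1')
A=lambda x,y:(165+x/4-.4,135+y/4-.4);C=lambda x,y:(375+x/4-.4,110+(y-300)/4-.4);D=lambda x,y:(220+(x-400)/4-.4,225+(y-300)/4-.4);B=lambda x,y:(390+(x-400)/4-.4,160+y/4-.4)
print('lip end',tri(t,A(359,136),s,C(38,494)))
bl=onz(t,*A(98,258),12);br=onz(t,*A(290,288),12)
e=br-bl;L=np.hypot(*e[:2]);e/=L;n=np.array([-e[1],e[0],0]);print('plate',bl,br,L,'yaw e',np.degrees(np.arctan2(e[1],e[0])))
c=(bl+br)/2+n*75;print('center',c, (bl+br)/2-n*75)
print('knob of clamp z250',onz(t,*A(45,88),240))
# bar top face
far=tri(t,B(583,60),s,D(649,502))
print('bar right/far end',far)
im=t['image'].astype(int);hsv=cv2.cvtColor(t['image'],cv2.COLOR_RGB2HSV)
m=((hsv[...,1]<40)&(hsv[...,2]>120)).astype('uint8');m[:, :405]=0;m[:,440:]=0;m[:165]=0;m[260:]=0
cs,_=cv2.findContours(m,0,2)
for q in cs:
    if cv2.contourArea(q)>30:
        r=cv2.minAreaRect(q);print(r);print([onz(t,*p,140).round(1) for p in cv2.boxPoints(r)])
print('scene left end',onz(s,*D(496,344),140),'right',onz(s,*D(649,502),140))
E
```

```text
lip end (array([545.81996259, 103.25779598, 232.99575585]), np.float64(1.9435389075974348))
plate [502.8687134 338.914387   12.       ] [484.17219355 191.22947217  12.        ] 148.86367563227947 yaw e -97.2151123338136
center [567.92657414 255.65231139  12.        ] [419.11433281 274.49154779  12.        ]
knob of clamp z250 [569.97341781 298.45133329 240.        ]
bar right/far end (array([ 566.84798093, -366.22969776,  149.97794523]), np.float64(2.633936838409956))
((419.5540771484375, 208.89508056640625), (4.58078670501709, 49.930572509765625), 13.240520477294922)
[array([ 408.7, -303.6,  140. ]), array([ 541.1, -336.1,  140. ]), array([ 538.6, -348.2,  140. ]), array([ 406.2, -315.4,  140. ])]
((427.654296875, 205.92141723632812), (4.698367118835449, 65.95443725585938), 12.804265975952148)
[array([ 396.2, -320.6,  140. ]), array([ 572., -363.,  140.]), array([ 569.5, -375.5,  140. ]), array([ 393.8, -332.7,  140. ])]
scene left end [ 386.93449379 -317.29926477  140.        ] right [ 560.76812056 -358.7688687   140.        ]
```

```bash
R='[0.027,0.029,-0.012,0,0,0,0.0854]'; python3 -m pendant '[[0.01,0.011,-0.03,0,0,0,0.0854],[0.027,0.029,-0.02,0,0,0,0.0854],[0.028,0.03,-0.02,0,0,0,0.0854],[0.028,0.03,-0.02,0,0,0,0.0854],[0.028,0.03,-0.02,0,0,0,0.0854],[0.028,0.03,-0.02,0,0,0,0.0854],[0.028,0.03,-0.01,0,0,0,0.0854],[0.028,0.03,0,0,0,0,0.0854],[0.028,0.03,0,0,0,0,0.0854],[0.028,0.03,0,0,0,0,0.0854],[0.028,0.03,0,0,0,0,0.0854],[0.028,0.03,0,0,0,0,0.0854]]'
python3 -m pendant '[[0.018,0.039,0,0,0,0,0.0854],[0.018,0.039,0,0,0,0,0.0854],[0.018,0.039,0,0,0,0,0.0854],[0.018,0.039,0,0,0,0,0.0854],[0.018,0.039,0,0,0,0,0.0854],[0.018,0.039,0,0,0,0,0.0854],[0.018,0.039,0,0,0,0,0.0854],[0.018,0.039,0,0,0,0,0.0854],[0.018,0.039,0,0,0,0,0.0854],[0.018,0.039,0,0,0,0,0.0854],[0.018,0.039,0.02,0,0,0,0.0854],[0.01,0.02,0.03,0,0,-6.8,0.0854]]'
```

```text
clock: 1.3
position: [396.2, 155.4, 396.2]
ee_rot: [0.984, -0.176, -0.0, -0.0]
contact_force: [1.9, 0.1, 0.0]
gripper_width: 85.3
grasp_force: 0.0
clock: 2.5
position: [435.6, -339.4, 346.4]
ee_rot: [0.993, -0.118, 0.001, 0.001]
contact_force: [0.3, 0.0, -1.1]
gripper_width: 85.3
grasp_force: 0.0
```

```bash
python3 - <<'E'
from h import *
d=snap('wrist','wrist1'); d=load('wrist1'); print(d['xyz'],d['rotation'][:,2],d['fx'],d['k1'])
print(arm.read_state()['position'])
t=cv2.resize(d['image'][:,:,::-1],(800,500)); cv2.imwrite('pics/w1.png',t)
E
```

```text
[ 498.07055365 -354.54506378  464.23248555] [-0.24872619  0.05930056 -0.96675681] 347.3720450131663 -0.014671190851637627
[ 433.84652249 -338.96220949  338.73796897]
```

View pics/w1.png

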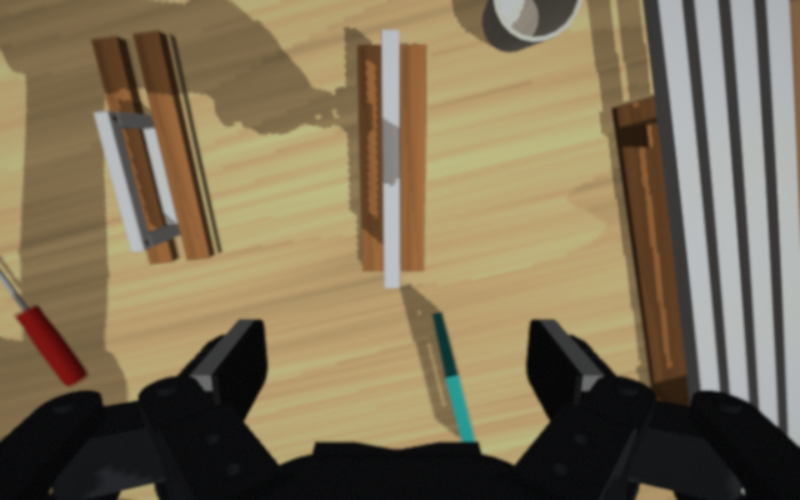

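The wrist view shows the bar running almost vertically from (391,29) to (393,288) in the resized picture, so the yaw is nearly right and the bar lies just left of the midline between the fingers.

```bash
python3 - <<'E'
from h import *
d=load('wrist1');t=load('top1')
h=cv2.cvtColor(d['image'],cv2.COLOR_RGB2HSV)
m=((h[...,1]<40)&(h[...,2]>90)).astype('uint8');m[:,:296]=0;m[:,330:]=0;m[240:]=0
q=max(cv2.findContours(m,0,2)[0],key=cv2.contourArea);r=cv2.minAreaRect(q);print(r)
b=cv2.boxPoints(r);b=b[np.argsort(b[:,1])];f=b[:2].mean(0);n=b[2:].mean(0)
for z in(140,150,155):
    F=onz(d,*f,z);N=onz(d,*n,z);print(z,F.round(1),N.round(1),np.linalg.norm(F-N).round(1),((F+N)/2).round(1),np.degrees(np.arctan2(*(F-N)[1::-1])).round(2))
# top-view ends (mask box mid-ends) triangulated against wrist
tb=cv2.boxPoints(((427.654,205.921),(4.698,65.954),12.804));tb=tb[np.argsort(tb[:,1])]
print(tri(t,tb[:2].mean(0),d,f),tri(t,tb[2:].mean(0),d,n))
s=arm.read_state();print(s['position'],Ro.from_quat(s['ee_rot']).as_matrix().round(4))
E
```

```text
((312.0, 127.0), (206.0, 14.0), 90.0)
140 [ 569.5 -367.5  140. ] [ 389.5 -323.5  140. ] 185.3 [ 479.5 -345.5  140. ] -13.76
150 [ 567.3 -367.1  150. ] [ 392.9 -324.4  150. ] 179.6 [ 480.1 -345.8  150. ] -13.76
155 [ 566.2 -366.9  155. ] [ 394.5 -324.9  155. ] 176.7 [ 480.4 -345.9  155. ] -13.76
(array([ 568.51078377, -367.19421204,  146.75974163]), np.float64(1.0286883624514467)) (array([ 393.71536834, -324.13177587,  151.36165334]), np.float64(1.156559725096099))
[ 433.84652249 -338.96220949  338.73796897] [[ 0.9731 -0.2304 -0.0084]
 [-0.2303 -0.9731  0.0056]
 [-0.0095 -0.0035 -0.9999]]
```

```bash
python3 -m pendant '[[0.002,-0.004,0.02,0,0,-0.4,0.0854],[0,0,0.04,0,0,0,0.0854],[0,0,0.04,0,0,0,0.0854],[0,0,0.02,0,0,0,0.0854],[0,0,0,0,0,0,0.0854],[0,0,0,0,0,0,0.0854],[0,0,0,0,0,0,0.0854]]'
```

```text
clock: 3.25
position: [439.1, -333.2, 228.1]
ee_rot: [0.993, -0.114, 0.002, 0.001]
contact_force: [1.2, 0.7, 0.5]
gripper_width: 85.4
grasp_force: 0.0
```

```bash
python3 -m pendant '[[-0.002,0.0023,0.02,0,0,0.7,0.0854],[0,0,0.02,0,0,0,0.0854],[0,0,0.02,0,0,0,0.0854],[0,0,0.01,0,0,0,0.0854],[0,0,0.009,0,0,0,0.0854],[0,0,0,0,0,0,0.0854],[0,0,0,0,0,0,0.0854],[0,0,0,0,0,0,0.0854]]'; python3 -c "
from h import *
d=snap('wrist','wrist2');s=arm.read_state();print(s['position'],s['contact_force'],s['ee_rot'])"
```

```text
clock: 4.05
position: [436.3, -334.8, 148.3]
ee_rot: [0.993, -0.12, 0.001, 0.0]
contact_force: [0.3, 0.1, 0.5]
gripper_width: 85.2
grasp_force: 0.0
[ 436.24276911 -334.78986615  148.23670487] [ 0.55144909 -0.05383031  0.01004855] [ 9.92738559e-01 -1.20288275e-01  8.85301539e-04  3.18601357e-04]
```

View pics/wrist2.png

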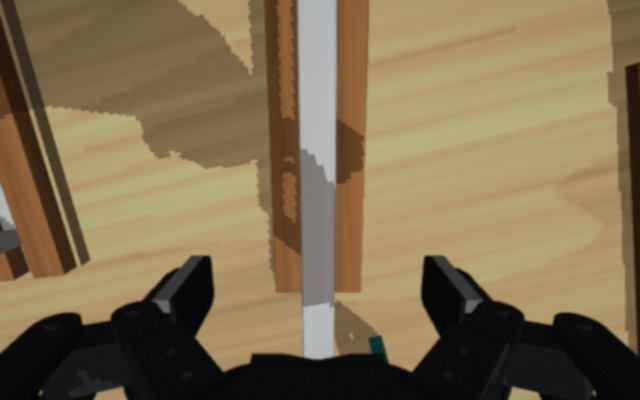

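The bar runs vertically at column 318, centred between the pads (210 and 424) and parallel to them. Closing now.

```bash
python3 -m pendant '[[0,0,0,0,0,0,0.05],[0,0,0,0,0,0,0.025],[0,0,0,0,0,0,0.012],[0,0,0,0,0,0,0.005],[0,0,0,0,0,0,0],[0,0,0,0,0,0,0],[0,0,0,0,0,0,0],[0,0,0,0,0,0,0],[0,0,0,0,0,0,0],[0,0,0,0,0,0,0]]'
```

```text
clock: 5.1
position: [435.7, -334.6, 147.4]
ee_rot: [0.993, -0.12, 0.0, 0.0]
contact_force: [0.1, -0.5, 1.5]
gripper_width: 10.9
grasp_force: 59.0
```

```bash
python3 -m pendant '[[0,0,-0.004,0,0,0,0],[0,0,-0.008,0,0,0,0],[0,0,-0.01,0,0,0,0],[0,0,-0.012,0,0,0,0],[0,0,-0.018,0,0,0,0],[0,0,-0.024,0,0,0,0],[0,0,-0.024,0,0,0,0],[0,0,-0.022,0,0,0,0],[0,0,-0.018,0,0,0,0],[0,0,-0.01,0,0,0,0],[0,0,-0.004,0,0,0,0],[0,0,0,0,0,0,0]]'; python3 -c "
from h import *
d=snap('wrist','wrist3')"
```

```text
clock: 6.3
position: [435.6, -334.4, 301.5]
ee_rot: [0.993, -0.12, 0.0, -0.0]
contact_force: [-1.4, 0.4, -4.1]
gripper_width: 10.7
grasp_force: 58.5
```

```bash
python3 -m pendant '[[-0.001,-0.015,0,0,0,0,0],[-0.003,-0.03,0,0,0,0,0],[-0.004,-0.04,0,0,0,0,0],[-0.004,-0.043,0,0,0,0,0],[-0.004,-0.043,0,0,0,0,0],[-0.004,-0.043,0,0,0,0,0],[-0.004,-0.043,0,0,0,0,0],[-0.004,-0.043,0,0,0,0,0],[-0.004,-0.04,0,0,0,0,0],[-0.003,-0.03,0,0,0,-2,0],[-0.002,-0.02,0,0,0,-3,0],[-0.001,-0.01,0,0,0,-1.1,0]]'; python3 -m pendant '[[0,0,0.01,0,0,0,0],[0,0,0.01,0,0,0,0],[0,0,0,0,0,0,0],[0,0,0,0,0,0,0],[0,0,0,0,0,0,0]]'; python3 -c "
from h import *
for n in ('wrist','scene'): d=snap(n,n+'4')
s=arm.read_state();print(s['position'],s['ee_rot'],s['contact_force'],s['wrist_torque'])
t=load('wrist4')['image'][:,:,::-1];b=load('scene4')['image'][:,:,::-1]
cv2.imwrite('pics/v4.png',np.vstack([cv2.resize(t[:,80:560],(480,400)), np.pad(cv2.resize(b[90:215,350:510],(0,0),fx=1.6*1,fy=1.6),((0,0),(0,480-256),(0,0)))]))"
```

```text
clock: 7.55
position: [492.3, 65.2, 300.3]
ee_rot: [0.998, -0.066, -0.001, 0.0]
contact_force: [-0.2, 0.3, -4.1]
gripper_width: 11.0
grasp_force: 58.6
clock: 8.05
position: [493.0, 62.4, 281.6]
ee_rot: [0.998, -0.068, 0.0, 0.0]
contact_force: [-0.5, 0.1, -2.8]
gripper_width: 11.3
grasp_force: 58.6
[493.06726075  62.72606426 281.73836455] [ 9.97696452e-01 -6.78349293e-02  4.31456993e-04 -1.62545280e-04] [-0.48822276  0.11961936 -3.83786089] [-0.01053126  0.17825398  0.03764117]
```

View pics/v4.png

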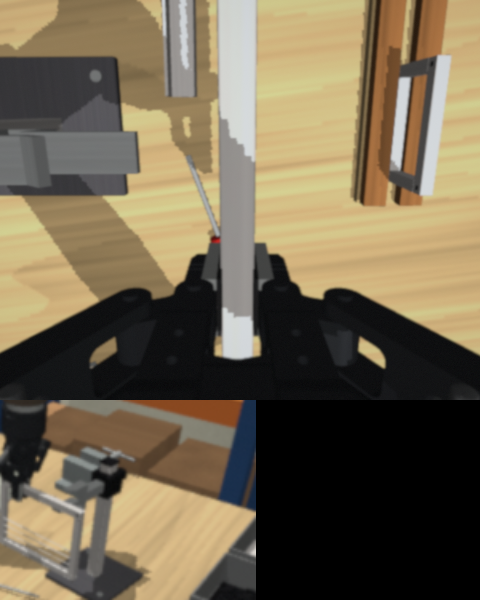

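The wrist view shows the lip end at column ~217 (rows 132–173), coming in from the left. The bar is vertical at column ~317 and clear of the hook. Next I measure the lip edges.

```bash
python3 - <<'E'
from h import *
d=load('wrist4');t=load('top1');s=load('scene1')
g=cv2.cvtColor(d['image'],cv2.COLOR_RGB2GRAY).astype(int)
for c in (150,170,190,200,210): 
    col=g[110:200,c];gr=np.diff(col);i=np.argsort(-abs(gr))[:6];print(c,sorted([(int(k)+110,int(gr[k])) for k in i]))
for r in (140,152,165):
    gr=np.diff(g[r,130:240]);i=np.argsort(-abs(gr))[:5];print('row',r,sorted([(int(k)+130,int(gr[k])) for k in i]))
le=(217.3,152.5)
print(tri(t,(254.35,168.6),d,le),tri(s,(384.1,158.1),d,le))
for c in (302,310,333): pass
for r in (20,100,200,300):
    gr=np.diff(g[r,280:350]);i=np.argsort(-abs(gr))[:4];print('bar row',r,sorted([(int(k)+280,int(gr[k])) for k in i]))
E
```

```text
150 [(131, 14), (173, -25), (174, -19), (194, 19), (195, 26), (196, 12)]
170 [(131, 13), (132, 11), (173, -13), (194, 24), (195, 27), (196, 13)]
190 [(131, 15), (173, -14), (193, 13), (194, 36), (195, 41), (196, 20)]
200 [(130, 19), (131, 20), (173, -15), (194, 39), (195, 42), (196, 18)]
210 [(129, -14), (130, -31), (131, -22), (172, 21), (173, 29), (174, 15)]
row 140 [(214, -18), (216, 28), (217, 45), (218, 32), (219, 10)]
row 152 [(214, -11), (215, -19), (217, 28), (218, 40), (219, 26)]
row 165 [(215, -10), (216, -19), (218, 33), (219, 41), (220, 24)]
(array([544.97273166, 102.26524908, 238.49599528]), np.float64(1.2178124664257997)) (array([544.40924478, 103.68186303, 231.97702761]), np.float64(0.23895763914681356))
bar row 20 [(288, 21), (289, 21), (297, 17), (298, 19)]
bar row 100 [(292, 15), (293, 18), (299, 15), (334, -15)]
bar row 200 [(288, 24), (298, -22), (299, -25), (334, 20)]
bar row 300 [(300, 30), (301, 41), (332, -41), (333, -33)]
```

```bash
python3 - <<'E'
from h import *
d=load('wrist4')
for a,b in (((150,131.3),(210,130.6)),((150,173.9),(208,173.4)),((217.2,140),(218.7,165))):
    A=onz(d,*a,235);B=onz(d,*b,235);e=B-A;print(A.round(1),B.round(1),np.degrees(np.arctan2(e[1],e[0])).round(2))
print(onz(d,217.5,152.3,235), d['xyz'])
for z in(285,): 
    print([onz(d,*p,z).round(1) for p in ((300.3,300),(333,300),(299,200),(334,200))])
E
```

```text
[558.5 131.8 235. ] [554.9 104.  235. ] -97.32
[539. 137. 235.] [535.4 109.2 235. ] -97.4
[550.3 101.5 235. ] [538.6 103.3 235. ] 171.46
[544.61636142 102.59490886 235.        ] [556.91192725  53.43173033 399.24548807]
[array([491.1,  68.8, 285. ]), array([489.5,  56.8, 285. ]), array([528.7,  63.6, 285. ]), array([527.1,  51.8, 285. ])]
```

```bash
python3 -m pendant '[[0,-0.005,0.009,0,0,-0.3,0],[0,-0.01,0.009,0,0,0,0],[0,-0.012,0,0,0,0,0],[0,-0.012,0,0,0,0,0],[0,-0.01,0,0,0,0,0],[0,-0.006,0,0,0,0,0],[0,-0.003,0,0,0,0,0],[0,-0.001,0,0,0,0,0],[0,0,0,0,0,0,0],[0,0,0,0,0,0,0],[0,0,0,0,0,0,0]]'; python3 -c "
from h import *
for n in ('wrist','scene'): d=snap(n,n+'5')
s=arm.read_state();print(s['position'],s['ee_rot'],s['contact_force'],s['wrist_torque'])
t=load('wrist5')['image'][:,:,::-1];b=load('scene5')['image'][:,:,::-1]
cv2.imwrite('pics/v5.png',np.hstack([t[:,100:500], cv2.resize(b[110:210,360:460],(400,400),interpolation=2)]))"
```

```text
clock: 9.25
position: [500.5, 121.3, 263.4]
ee_rot: [0.998, -0.065, 0.0, -0.0]
contact_force: [0.3, 1.4, -3.6]
gripper_width: 11.1
grasp_force: 58.6
[500.48976576 121.3524821  263.36501378] [ 9.97885169e-01 -6.50014289e-02  4.78132681e-05 -2.76832174e-05] [-0.38351633  0.45767575 -3.17454627] [0.03358017 0.1961639  0.00940041]
```

View pics/v5.png

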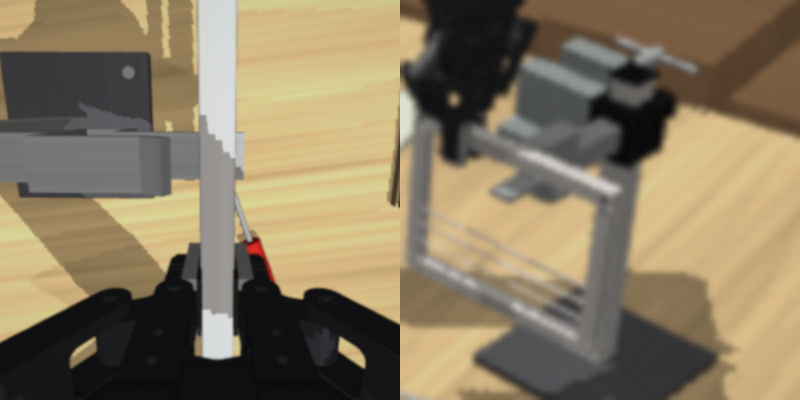

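The bar sits across the lip, short of the nose, and the lip passes through the window. Now feeling downward.

```bash
python3 -m pendant '[[0,0,0.002,0,0,0,0],[0,0,0.002,0,0,0,0],[0,0,0.002,0,0,0,0],[0,0,0.001,0,0,0,0],[0,0,0.001,0,0,0,0],[0,0,0,0,0,0,0],[0,0,0,0,0,0,0]]'; python3 -m pendant '[[0,0,0.001,0,0,0,0],[0,0,0.001,0,0,0,0],[0,0,0.001,0,0,0,0],[0,0,0,0,0,0,0]]'
```

```text
clock: 10.05
position: [500.6, 121.7, 255.3]
ee_rot: [0.998, -0.065, 0.0, -0.0]
contact_force: [1.1, -0.4, -3.4]
gripper_width: 10.9
grasp_force: 58.7
clock: 10.45
position: [500.4, 121.6, 252.1]
ee_rot: [0.998, -0.065, -0.0, 0.0]
contact_force: [0.3, 0.2, -3.4]
gripper_width: 11.6
grasp_force: 58.7
```

```bash
python3 -m pendant '[[0,0,0.001,0,0,0,0],[0,0,0.001,0,0,0,0],[0,0,0,0,0,0,0]]'
```

```text
clock: 10.75
position: [500.4, 121.6, 250.1]
ee_rot: [0.998, -0.065, -0.0, 0.0]
contact_force: [0.5, 1.0, -4.1]
gripper_width: 10.8
grasp_force: 58.7
```

```bash
python3 -m pendant '[[0,0,0.001,0,0,0,0],[0,0,0.001,0,0,0,0],[0,0,0,0,0,0,0]]'
```

```text
clock: 11.05
position: [500.4, 121.6, 248.1]
ee_rot: [0.998, -0.065, -0.0, 0.0]
contact_force: [1.2, 0.1, -4.2]
gripper_width: 10.9
grasp_force: 58.7
```

```bash
python3 -m pendant '[[0,0,0.001,0,0,0,0],[0,0,0.0005,0,0,0,0],[0,0,0,0,0,0,0]]'
```

```text
clock: 11.35
position: [500.5, 121.6, 246.7]
ee_rot: [0.998, -0.065, -0.0, 0.0]
contact_force: [0.2, 0.4, -4.0]
gripper_width: 11.0
grasp_force: 58.7
```

```bash
python3 -m pendant '[[0,0,0.001,0,0,0,0],[0,0,0.0005,0,0,0,0],[0,0,0,0,0,0,0]]'
```

```text
clock: 11.65
position: [500.4, 121.6, 245.2]
ee_rot: [0.998, -0.065, -0.0, 0.0]
contact_force: [-0.1, 0.7, -4.2]
gripper_width: 11.3
grasp_force: 58.7
```

```bash
python3 -m pendant '[[0,0,0.001,0,0,0,0],[0,0,0.0005,0,0,0,0],[0,0,0,0,0,0,0]]'
```

```text
clock: 11.95
position: [500.4, 121.6, 243.7]
ee_rot: [0.998, -0.065, -0.0, 0.0]
contact_force: [-1.5, 0.4, -4.0]
gripper_width: 11.1
grasp_force: 58.7
```

```bash
python3 -m pendant '[[0,0,0.001,0,0,0,0],[0,0,0,0,0,0,0]]'
```

```text
clock: 12.15
position: [500.6, 121.6, 243.1]
ee_rot: [0.998, -0.065, 0.0, -0.0]
contact_force: [-0.7, -0.7, -1.9]
gripper_width: 11.2
grasp_force: 58.9
```

```bash
python3 -m pendant '[[0,0,0.0007,0,0,0,0],[0,0,0,0,0,0,0],[0,0,0,0,0,0,0]]'; python3 -c "
from h import *
s=arm.read_state();print(s['position'],s['contact_force'],s['wrist_torque'])"
```

```text
clock: 12.45
position: [500.6, 121.6, 242.8]
ee_rot: [0.998, -0.065, 0.0, -0.0]
contact_force: [-2.8, 0.2, 3.0]
gripper_width: 10.6
grasp_force: 59.4
[500.62476346 121.64473161 242.76742409] [-2.80911166  0.15313046  2.97901594] [-0.03105641  0.69192272 -0.04084282]
```

The lip is felt at TCP z ≈ 243.1, so H ≈ 209, which agrees with vision. Now raise 4.5 mm, to the middle of the mouth, and slide in under the jaw.

```bash
python3 -m pendant '[[0,0,-0.002,0,0,0,0],[0,0,-0.0025,0,0,0,0],[0,0,0,0,0,0,0],[0,-0.003,0,0,0,0,0],[0,-0.004,0,0,0,0,0],[0,-0.005,0,0,0,0,0],[0,-0.005,0,0,0,0,0],[0,-0.004,0,0,0,0,0],[0,-0.002,0,0,0,0,0],[0,0,0,0,0,0,0]]'
```

```text
clock: 13.45
position: [503.5, 144.8, 246.6]
ee_rot: [0.998, -0.065, -0.0, 0.0]
contact_force: [-0.4, -1.3, -3.1]
gripper_width: 11.2
grasp_force: 58.7
```

```bash
python3 -m pendant '[[0,-0.003,0,0,0,0,0],[0,-0.005,0,0,0,0,0],[0,-0.006,0,0,0,0,0],[0,-0.005,0,0,0,0,0],[0,-0.004,0,0,0,0,0],[0,-0.003,0,0,0,0,0],[0,-0.002,0,0,0,0,0],[0,-0.001,0,0,0,0,0],[0,0,0,0,0,0,0],[0,0,0,0,0,0,0]]'
```

```text
clock: 14.45
position: [507.2, 173.1, 246.6]
ee_rot: [0.998, -0.065, -0.0, 0.0]
contact_force: [-0.4, -1.1, -3.3]
gripper_width: 10.9
grasp_force: 58.6
```

```bash
python3 -m pendant '[[0,-0.001,0,0,0,0,0],[0,-0.001,0,0,0,0,0],[0,0,0,0,0,0,0]]'
```

```text
clock: 14.75
position: [507.5, 175.2, 246.6]
ee_rot: [0.998, -0.065, 0.0, -0.0]
contact_force: [0.6, -0.2, -3.1]
gripper_width: 11.0
grasp_force: 58.6
```

```bash
python3 -m pendant '[[0,-0.001,0,0,0,0,0],[0,0,0,0,0,0,0]]'
```

```text
clock: 14.95
position: [507.6, 176.3, 246.6]
ee_rot: [0.998, -0.065, 0.0, -0.0]
contact_force: [-0.3, 0.0, -3.3]
gripper_width: 10.9
grasp_force: 58.6
```

```bash
python3 -m pendant '[[0,-0.0007,0,0,0,0,0],[0,0,0,0,0,0,0]]'
```

```text
clock: 15.15
position: [507.7, 176.9, 246.6]
ee_rot: [0.998, -0.065, 0.0, -0.0]
contact_force: [0.5, 0.7, -3.3]
gripper_width: 11.0
grasp_force: 58.7
```

```bash
python3 -m pendant '[[0,-0.0007,0,0,0,0,0],[0,0,0,0,0,0,0]]'
```

```text
clock: 15.35
position: [507.7, 177.4, 246.6]
ee_rot: [0.998, -0.065, -0.0, 0.0]
contact_force: [0.5, -0.3, -2.9]
gripper_width: 11.3
grasp_force: 58.7
```

```bash
python3 -m pendant '[[0,-0.0007,0,0,0,0,0],[0,0,0,0,0,0,0]]'
```

```text
clock: 15.55
position: [507.7, 177.6, 246.6]
ee_rot: [0.998, -0.065, -0.0, 0.001]
contact_force: [-0.7, -2.5, -1.4]
gripper_width: 10.9
grasp_force: 58.8
```

The back wall is felt at TCP y ≈ 177.4. Back off to the throat's centre and go down.

```bash
python3 -m pendant '[[0,0.002,0,0,0,0,0],[0,0.0014,0,0,0,0,0],[0,0,0,0,0,0,0],[0,0,0.002,0,0,0,0],[0,0,0.003,0,0,0,0],[0,0,0.003,0,0,0,0],[0,0,0.002,0,0,0,0],[0,0,0,0,0,0,0]]'
```

```text
clock: 16.35
position: [507.2, 174.8, 236.1]
ee_rot: [0.998, -0.065, -0.0, 0.0]
contact_force: [-0.4, 0.7, -3.0]
gripper_width: 11.2
grasp_force: 58.7
```

```bash
python3 -m pendant '[[0,0,0.002,0,0,0,0],[0,0,0.003,0,0,0,0],[0,0,0.003,0,0,0,0],[0,0,0.003,0,0,0,0],[0,0,0.001,0,0,0,0],[0,0,0,0,0,0,0],[0,0,0,0,0,0,0]]'
```

```text
clock: 17.05
position: [507.5, 174.9, 224.7]
ee_rot: [0.998, -0.065, 0.0, -0.0]
contact_force: [0.8, 0.2, -2.8]
gripper_width: 10.9
grasp_force: 58.7
```

```bash
python3 -m pendant '[[0,0,0.001,0,0,0,0],[0,0,0,0,0,0,0]]'
```

```text
clock: 17.25
position: [507.4, 174.9, 223.6]
ee_rot: [0.998, -0.065, -0.0, -0.0]
contact_force: [-0.1, -0.2, -4.1]
gripper_width: 10.6
grasp_force: 58.7
```

```bash
python3 -m pendant '[[0,0,0.001,0,0,0,0],[0,0,0.0005,0,0,0,0],[0,0,0,0,0,0,0]]'
```

```text
clock: 17.55
position: [507.4, 174.8, 222.0]
ee_rot: [0.998, -0.065, -0.0, 0.0]
contact_force: [-0.5, 0.3, -4.2]
gripper_width: 10.9
grasp_force: 58.7
```

```bash
python3 -m pendant '[[0,0,0.0007,0,0,0,0],[0,0,0,0,0,0,0]]'
```

```text
clock: 17.75
position: [507.5, 174.9, 221.4]
ee_rot: [0.998, -0.065, 0.0, 0.0]
contact_force: [0.0, 0.3, -3.5]
gripper_width: 10.7
grasp_force: 58.7
```

```bash
python3 -m pendant '[[0,0,0.0005,0,0,0,0],[0,0,0,0,0,0,0]]'
```

```text
clock: 17.95
position: [507.5, 174.9, 221.2]
ee_rot: [0.998, -0.065, 0.0, 0.0]
contact_force: [-1.3, -0.6, -1.9]
gripper_width: 11.2
grasp_force: 58.9
```

```bash
python3 -m pendant '[[0,0,0.0004,0,0,0,0],[0,0,0,0,0,0,0],[0,0,0,0,0,0,0]]'; python3 -c "
from h import *
for n in ('wrist','scene'): d=snap(n,n+'6')
s=arm.read_state();print(s['position'],s['contact_force'],s['wrist_torque'])
t=load('wrist6')['image'][:,:,::-1];b=load('scene6')['image'][:,:,::-1]
cv2.imwrite('pics/v6.png',np.hstack([t[:,100:500], cv2.resize(b[110:210,360:460],(400,400),interpolation=2)]))"
```

```text
clock: 18.25
position: [507.5, 174.9, 220.9]
ee_rot: [0.998, -0.065, 0.0, -0.0]
contact_force: [-2.9, -0.1, 0.1]
gripper_width: 10.9
grasp_force: 59.2
[507.47852736 174.89341666 220.90031411] [-2.12445322 -0.30640661  0.80286108] [0.02611298 0.66764891 0.00582538]
```

View pics/v6.png

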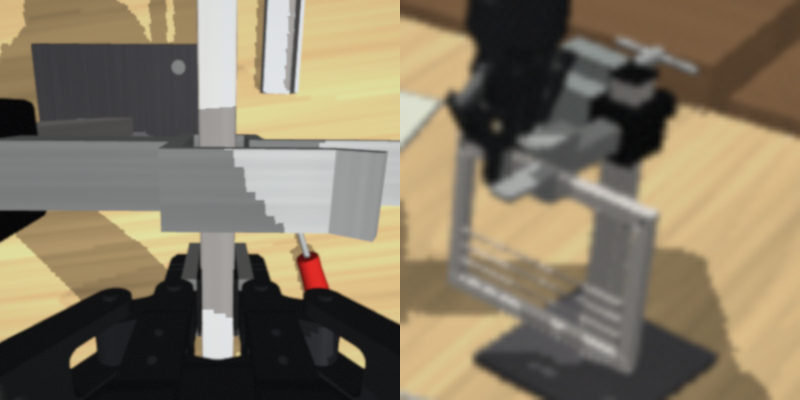

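The bar sits in the throat under the jaw, with the force near zero as the hook carries it. Release by opening partway, then rise straight up.

```bash
python3 -m pendant '[[0,0,0,0,0,0,0.012],[0,0,0,0,0,0,0.014],[0,0,0,0,0,0,0.017],[0,0,0,0,0,0,0.021],[0,0,0,0,0,0,0.026],[0,0,0,0,0,0,0.032],[0,0,0,0,0,0,0.036],[0,0,0,0,0,0,0.036],[0,0,0,0,0,0,0.036],[0,0,0,0,0,0,0.036]]'; python3 -c "
from h import *
d=snap('wrist','wrist7');s=arm.read_state();print(s['position'],s['contact_force'],s['wrist_torque'])
b=snap('scene','scene7')
t=load('wrist7')['image'][:,:,::-1];b=load('scene7')['image'][:,:,::-1]
cv2.imwrite('pics/v7.png',np.hstack([t[:,100:500], cv2.resize(b[110:210,360:460],(400,400),interpolation=2)]))"
```

```text
clock: 19.35
position: [507.4, 174.9, 220.5]
ee_rot: [0.998, -0.065, 0.0, -0.0]
contact_force: [-0.1, 0.6, -0.2]
gripper_width: 36.2
grasp_force: 0.0
[507.43660895 174.86099497 220.49086849] [-0.34216553 -1.34580461 -0.79869123] [-0.04709157  0.01202035  0.0565436 ]
```

View pics/v7.png

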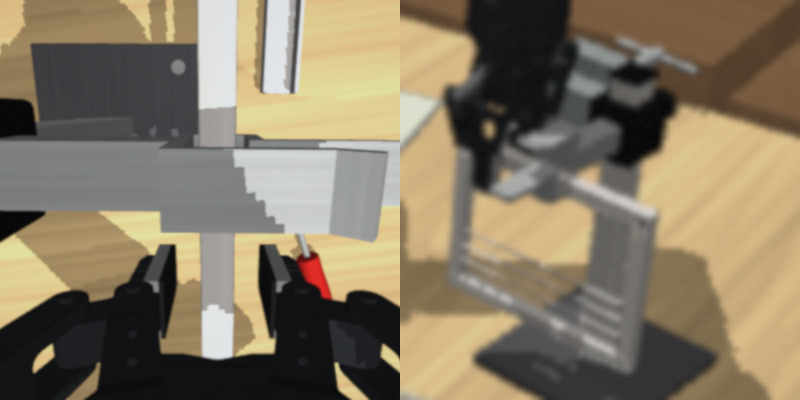

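The pads are clear of the bar on both sides and the grille hasn't moved. Rising.

```bash
python3 -m pendant '[[0,0,-0.003,0,0,0,0.036],[0,0,-0.006,0,0,0,0.036],[0,0,-0.01,0,0,0,0.036],[0,0,-0.015,0,0,0,0.036],[0,0,-0.02,0,0,0,0.036],[0,0,-0.025,0,0,0,0.036],[0,0,-0.025,0,0,0,0.036],[0,0,-0.025,0,0,0,0.036],[0,0,-0.02,0,0,0,0.036],[0,0,-0.01,0,0,0,0.036],[0,0,0,0,0,0,0.036],[0,0,0,0,0,0,0.036]]'; python3 -m pendant '[[0,0,0,0,0,0,0.036],[0,0,0,0,0,0,0.036],[0,0,0,0,0,0,0.036],[0,0,0,0,0,0,0.036],[0,0,0,0,0,0,0.036],[0,0,0,0,0,0,0.036],[0,0,0,0,0,0,0.036],[0,0,0,0,0,0,0.036]]'; python3 -c "
from h import *
d=snap('wrist','wrist8')
snap('scene','scene8');snap('scene','scene9')
a=load('scene7')['image'].astype(int)[140:215,380:450];b=load('scene9')['image'].astype(int)[140:215,380:450];print(abs(a-b).max(2).mean())
t=load('wrist8')['image'][:,:,::-1];b=load('scene9')['image'][:,:,::-1]
cv2.imwrite('pics/v8.png',np.hstack([t[:,100:500], cv2.resize(b[110:210,360:460],(400,400),interpolation=2)]))"
```

```text
clock: 20.65
position: [507.0, 174.8, 378.8]
ee_rot: [0.998, -0.065, -0.001, 0.0]
contact_force: [0.0, -0.7, -0.8]
gripper_width: 35.8
grasp_force: 0.0
clock: 21.45
position: [507.4, 174.8, 379.5]
ee_rot: [0.998, -0.065, 0.0, -0.0]
contact_force: [0.3, 0.5, -0.6]
gripper_width: 35.7
grasp_force: 0.0
12.30952380952381
```

View pics/v8.png

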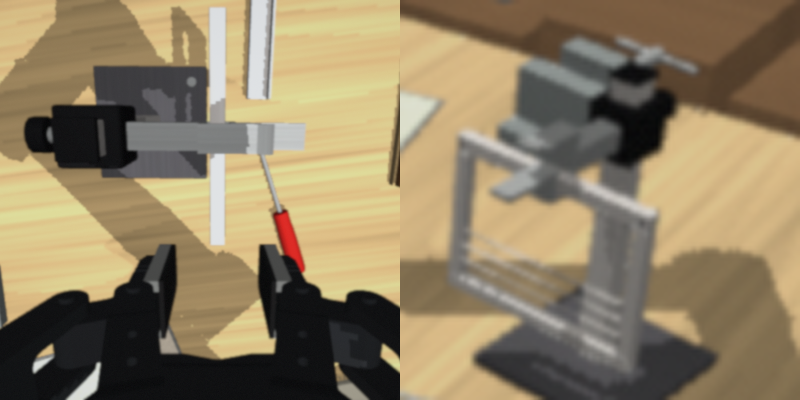

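The grille hangs still and level on the hook, square to it and near its middle, with the gripper clear.

```bash
python3 -c "
from bench import arm
print(arm.job_done())"
```

```text
the job is handed in; nothing more can be done
None
```

The grille hangs by the middle of its top bar at the bottom of the hook's throat (H felt at about 209 mm), level and still, gripper clear, and the job was handed in at about 21.6 s.

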